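# Start up the laser bench in its safe order

## Robot

A 6-joint arm with a two-finger parallel gripper is mounted at the origin on a cart in front of the work surface, level with it; the furniture and walls round the work are solid. World frame = base frame: x ahead of the robot, y to its left, z up, the work surface at z = 0. Lengths are in m, angles in rad, forces in N, time in s.
With the tool pointing down it reaches from about 0.325 to 0.9 m from the base axis. Payload 3.5 kg.
Tool frame: the origin (TCP) lies between the finger pads; the fingertips stand 14 mm ahead of it and the grasp point (between the pads) lies 5 mm behind it; z points along the fingers, y is the line along which they close (so a half turn about z gives the same grasp; the last joint's range is limited). The gripper opens to 85 mm and grips with 20 to 120 N. Pads are 22 mm wide; open, the fingers measure 114 mm over their backs; the gripper's body (76 mm by 85 mm) begins 54 mm behind the grasp point. The pads swing forward as they close: fully open they stand 13 mm farther back than shut.
Start: joints at [1.022, 0.276, -0.026, 1.268, 0, 1.467], TCP at [0.269, 0.564, 0.245] pointing down, gripper open.
Joint ranges: [-3.12, 3.12], [-0.85, 1.88], [-1.08, 1.24], [-1.95, 2.15], [-1.57, 1.53], [-3.14, 3.14]. Speed limits (rad/s): [2.57, 2.57, 3.14, 3.14, 3.14, 3.14].

## Interface

Orientations are given as a unit quaternion [x, y, z, w].
In Python, from bench import ctrl gives the robot as it stands. The module is installed in compiled form; this text tells all that it offers.
- The arm moves only by the shell command python3 -m handwheel 'ROWS' [FORCE]. ROWS is a JSON object of lists of equal length, an entry for each row: "dr": the turn, a rotation vector about the tool's x, y, z in rad, a list of three; "translation": the shift along the tool's x, y, z in units of 40 mm (1.0 is 40 mm), a list of three; "gripper": the opening, from 0 (shut) to 1 (fully open). A call has 1 to 10 rows; each row shifts and turns the commanded pose from where the row before left it, along the tool's axes as they then stand; what a row does not reach is not made up. A row lasts 1/8 s, in which the tool goes at most 62.5 mm and 10.7 degrees, less where a joint would pass 70% of its speed; a pose out of reach is approached as far as the arm can. A call is refused whole if a number of a shift passes 1 or a number of a turn 0.188, either way. A call with a gripper value outside its range is refused whole. The fingers move at their own pace and stop on an object; FORCE is the grip in N (left out, the last holds). Time passes only in rows, so rows that do not move let the fingers close. It gives the time, the measured TCP pose, the force, the opening and the grip force at its end, in the units of the state.
- ctrl.get_state(): the state, without advancing time (a new reading comes with each control period).
- ctrl.get_image(name): name is "scene" or "top" or "wrist"; returns the picture (400x640x3 uint8, red, green, blue); there is no depth.
- ctrl.camera_params(name): a dict with "intrinsics" (3x3 intrinsics, pixels), "k1" (the pictures are not rectified: a ray, as slopes to the right and down, at radius r is drawn at 1 + k1 r^2 times it, then the intrinsics apply), "extrinsics" (4x4, takes a point from world to camera coordinates). Camera axes: x right, y down, z forward; pixel columns grow to the right and rows downward; lengths in m; the calibration is good to about 2 mm. A picture is of the moment at which its call begins: read the wrist's pose just before it. camera_params takes no time and is no camera call; for the wrist camera it gives the pose at the moment of the call.
- ctrl.finish_job(): hands the job in; it is judged then, once.
The state is a dict: "t": time; "qpos": joint angles; "qd": joint speeds; "joint_efforts": joint torques, N m; "ee_pos": TCP position; "ee_rot": TCP orientation; "ft_force": force on the tool from outside, world axes, zero at the start; "moment": the same for the moment, N m; "width": opening from 0.0 (shut) to 1.0 (fully open); "gripper_force": force on a finger pad.
Only numpy, scipy, OpenCV 4.12 (cv2) and the standard library are available. Lean on these libraries where they do the work, as an engineer would, in place of code of your own. Each camera call takes 0.05 s, during which the arm holds its last target. There are 200 camera calls.

## Task

Start up the laser bench from its three small control units, pressing with the closed fingers only and in this order: first press down the raised end of the rocker switch so that it tips right over and stays there, then press the square key all the way down until it stays down, then press the large round mushroom button all the way in and let it come back up. Leave the small round button beside it alone. Do not lift or shove the units, and leave the other things on the table undisturbed.

Things in the scene. Friction and masses are not known exactly. Their poses are not given: they have to be found in the camera images.
- supply_unit: Aluminium box 90 x 84 x 45 mm (x, y, z) with one rectangular black rocker switch in the middle of its deck. Loose, 0.7 to 0.95 kg, on rubber feet; flat deck 45 mm above the table. Origin: centre of the underside; x points to its back (two short metal sockets there, 8 mm long), y to its left, z up.
- rocker (a joint): Tilt of the rocker: 0 = off, its near end (toward the unit's front, -x) raised; 0.4 rad = on, tipped over, near half level and far end raised. The pivot line runs along the unit's y, 50 mm above the table at the unit's centre. The black rocker is 48 mm long and 26 mm wide with a shallow V-shaped top. Friction 0.04 N m (about 2 to 4 N at the raised end), then a firm stop; it stays where it is left.
- rocker_near (a point): Point on the top face of the rocker's near half, 15 mm from the pivot line; it moves with the rocker, about 62 mm above the table at 0 (the raised end itself 66 mm) and 57 mm at 0.4.
- interlock_unit: Aluminium box 84 x 92 x 45 mm with one square black key on its deck, 12 mm to the right (-y) of the centre, and a small fixed metal lamp window that is not a key. Loose, 0.7 to 0.95 kg, on rubber feet; flat deck 45 mm above the table. Origin: centre of the underside; x points to its back (two short metal sockets there, 8 mm long), y to its left, z up.
- square_key (a joint): Travel of the square key, straight down: 0 = up, 0.008 m = fully down. Friction 2.5 N, no spring: it stays where it is pushed; firm stop at the bottom.
- square_key_top (a point): Centre of the top of the square key (26 x 26 mm), 62 mm above the table when up, 54 mm when down; a fixed frame round it is 36 mm square, top 47.8 mm above the table.
- shutter_unit: Aluminium box 80 x 118 x 45 mm with two round black buttons on its deck: the large mushroom 26 mm to the right (-y) of the centre, the small button 34 mm to the left (+y). Loose, 0.7 to 0.95 kg, on rubber feet; flat deck 45 mm above the table. Origin: centre of the underside; x points to its back (two short metal sockets there, 8 mm long), y to its left, z up.
- round_button (a joint): Travel of the large mushroom button, straight down: 0 = up, 0.008 m = fully in. Spring: 2 N to start, 5 N fully in, then a firm stop; returns by itself.
- round_button_top (a point): Centre of the top of the large mushroom button (40 mm across), 71 mm above the table when up.
- small_button (a joint): Travel of the small round button, straight down: 0 = up, 0.005 m = fully in. Spring 1 to 3 N; returns by itself. Not to be pressed.
- small_button_top (a point): Centre of the top of the small round button (18 mm across), 56 mm above the table.
- adapter_a: Bystander: small grey fibre adapter 12 x 34 x 12 mm, loose, just in front of the supply unit. Origin: centre of the underside.
- adapter_b: Bystander: small grey fibre adapter 12 x 34 x 12 mm, loose, just in front of the interlock unit. Origin: centre of the underside.
- usb_stick: Bystander: pale USB stick 54 x 18 x 8 mm, loose, just in front of the shutter unit. Origin: centre of the underside.
- tweezers: Bystander: steel tweezers 13 x 122 x 8 mm, lying behind the units at the right. Origin: centre of the underside.
- fibre_cleaver: Bystander: fibre cleaver 85 x 58 x 51 mm, closed, behind the units. Origin: centre of the underside.
- carton: Bystander: small yellow carton 60 x 85 x 42 mm, left of the units. Origin: centre of the underside.
- power_brick: Bystander: black power adapter 130 x 64 x 38 mm, behind the units. Origin: centre of the underside.
There are look-alikes about, which are no part of the job. What is shaped like the interlock_unit but green or purple is not meant.

How it is judged:
By the outcome, as a careful person would: the job done as asked, in the order asked, and still so for the second after the job is handed in, with the robot touching nothing.
It also fails if it takes over 43 s, if anything falls off the work surface, if the arm or the gripper's body presses on something with over 40 N, if the wrist force passes 120 N, or if a joint passes its speed limit or range.

## Working session

There is one attempt and no reset: what is moved stays moved. The work goes in short steps, Python scripts to look and compute and a shell command to move; the robot and the scene stay as the last step left them, time stands still between calls to the robot, and variables do not carry over. Pictures are saved under pics/ and viewed, at most 10 in all, crops included, and the job is handed in when it is done.

```bash
mkdir -p pics
cat > h.py <<'E'
import numpy as np, cv2
from bench import ctrl
def ray2pt(name,px,z,cp=None):
    c=cp or ctrl.camera_params(name); K=np.array(c["intrinsics"]);E=np.array(c["extrinsics"])
    u=np.array([(px[0]-K[0,2])/K[0,0],(px[1]-K[1,2])/K[1,1]]);s=u.copy()
    for _ in range(30): s=u/(1+c["k1"]*(s@s))
    R=E[:3,:3];o=-R.T@E[:3,3];d=R.T@np.array([s[0],s[1],1]);return o+d*(z-o[2])/d[2]
def save(name,f,crop=None,k=1):
    im=ctrl.get_image(name)[:,:,::-1]
    if crop: im=im[crop[1]:crop[3],crop[0]:crop[2]]
    cv2.imwrite(f,cv2.resize(im,None,fx=k,fy=k,interpolation=cv2.INTER_CUBIC))
E
python3 - <<'E'
from h import *
save("top","pics/top.png",None,1.25);save("scene","pics/scene.png",None,1.25)
s=ctrl.get_state();print(s)
E
```

```text
{'t': 0.1, 'qpos': array([ 1.02163353e+00,  2.77074406e-01, -2.77470046e-02,  1.26804340e+00,
       -1.07328636e-06,  1.46738932e+00]), 'qd': array([-0.0003032 ,  0.00053171,  0.00506325, -0.00035662, -0.00113969,
       -0.0013203 ]), 'joint_efforts': array([-8.94535970e-04, -4.46710253e+01,  2.96127963e+01,  8.45075265e-03,
       -9.07690196e-05, -1.28192275e-05]), 'ee_pos': array([0.26911109, 0.5633261 , 0.24425913]), 'ee_rot': array([ 2.21037129e-01,  9.75264845e-01, -9.79844651e-04, -3.30992472e-04]), 'ft_force': array([ 0.06540149, -0.00572056,  0.02349955]), 'moment': array([ 0.0189499 ,  0.0068087 , -0.03073841]), 'gripper_force': 0.0, 'width': 1.0019379263407677}
```

View pics/top.png

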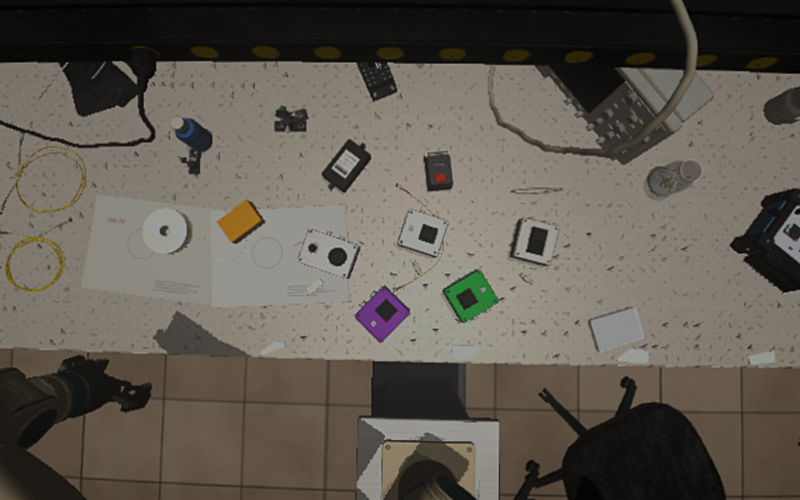

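View pics/scene.png

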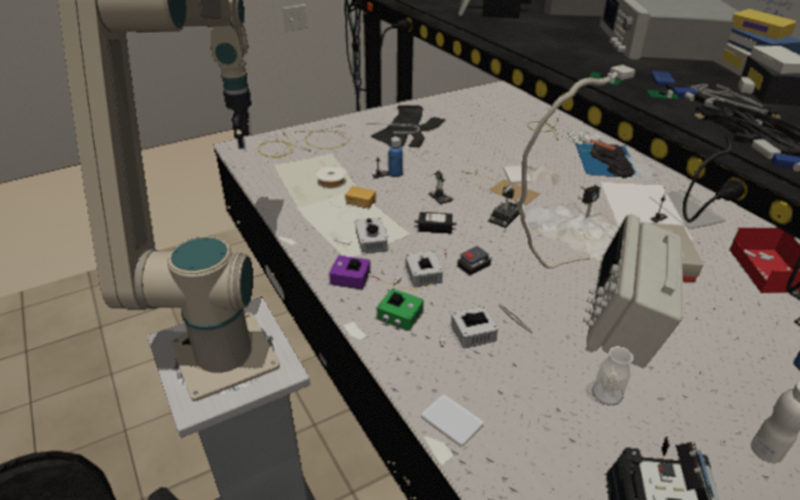

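The top view (800-px scale) shows three candidates shaped like the interlock unit: grey at (424,233), purple at (382,313) and green at (470,295). Grey is the bare aluminium one, so it is the one meant. The supply unit (rocker) is at (536,241) and the shutter unit is at (330,253), with its mushroom at (338,257). I'll enlarge to confirm and measure.

Run:
```python
from h import *
save("top","pics/c.png",(230,155,460,265),3.478)
```

```text
(no output)
```

View pics/c.png

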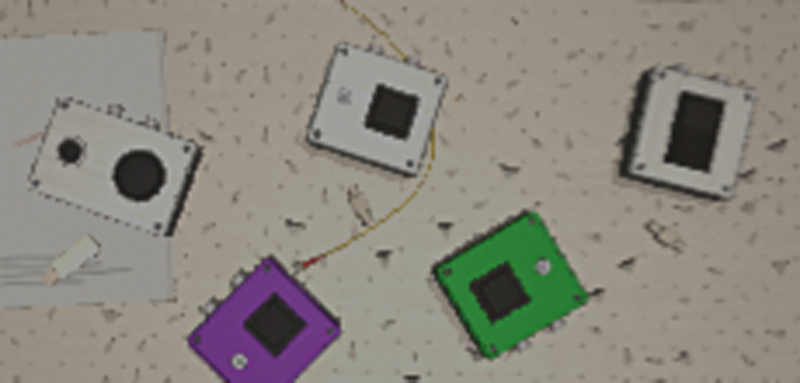

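The crop confirms it. Grey interlock unit: deck centre about (377,108), key at (392,110), lamp window at (344,96). Supply unit: rocker at (694,131). Shutter unit: mushroom at (138,175), small button at (69,151). The purple and green units are the look-alikes.

Run:
```python
from h import *
f=lambda p,z: ray2pt("top",(230+(p[0]+.5)/3.478-.5,155+(p[1]+.5)/3.478-.5),z)[:2]
np.set_printoptions(precision=4,suppress=True)
for n,c in dict(sup=[(653,68),(753,92),(733,198),(632,175)],inter=[(340,43),(445,75),(418,175),(308,138)],sh=[(62,97),(200,148),(165,235),(30,185)]).items():
    P=np.array([f(p,.045) for p in c]); back=(P[0]+P[1]-P[2]-P[3]); left=P[0]+P[3]-P[1]-P[2]
    print(n,P.mean(0),"yaw",np.arctan2(back[1],back[0]),np.arctan2(-left[0],left[1]),np.linalg.norm(back)/2,np.linalg.norm(left)/2)
for n,p,z in [("rock",(694,131),.056),("key",(392,110),.062),("mush",(138,175),.071),("small",(69,151),.056),("adB",(360,205),.012),("adA",(663,235),.012),("usb",(73,258),.008)]: print(n,f(p,z))
from scipy.spatial.transform import Rotation as R
print(R.from_quat(ctrl.get_state()["ee_rot"]).as_matrix())
```

```text
sup [ 0.5522 -0.2297] yaw -0.1915980586829125 -0.21094475458654974 0.08692655774234137 0.08174497597634424
inter [0.5675 0.0208] yaw -0.274647563428925 -0.2925309869127078 0.08161367093887044 0.08978779416943539
sh [0.5164 0.2297] yaw -0.33382139050388 -0.33136168409696654 0.0744851304616881 0.11681397160664234
rock [ 0.5527 -0.2278]
key [0.5638 0.0102]
mush [0.508  0.2068]
small [0.5268 0.2641]
adB [0.4912 0.0328]
adA [ 0.4719 -0.2137]
usb [0.4429 0.2665]
[[-0.9023  0.4312 -0.0009]
 [ 0.4312  0.9023 -0.0015]
 [ 0.0002 -0.0017 -1.    ]]
```

```bash
python3 -m handwheel '{"dr":[[0,0,-0.123],[0,0,-0.123],[0,0,0],[0,0,0],[0,0,0],[0,0,0],[0,0,0],[0,0,0],[0,0,0],[0,0,0]],"translation":[[0,0,0],[0,0,0],[-0.5,-0.9,0],[-0.5,-0.9,0],[-0.5,-0.9,0],[-0.5,-0.9,0],[-0.5,-0.9,0],[-0.5,-0.9,0],[-0.5,-0.9,0],[-0.5,-0.9,0]],"gripper":[0,0,0,0,0,0,0,0,0,0]}' 60
python3 -m handwheel '{"dr":[[0,0,0],[0,0,0],[0,0,0],[0,0,0],[0,0,0],[0,0,0],[0,0,0],[0,0,0],[0,0,0],[0,0,0]],"translation":[[-0.5,-0.9,0],[-0.5,-0.9,0],[-0.5,-0.9,0],[-0.5,-0.9,0],[-0.5,-0.9,0],[-0.5,-0.9,0],[-0.5,-0.9,0],[-0.5,-0.9,0],[0,0,0],[0,0,0]],"gripper":[0,0,0,0,0,0,0,0,0,0]}'
cat > g.py <<'E'
from h import *; import sys
from scipy.spatial.transform import Rotation as R
s=ctrl.get_state();t=np.array([float(a) for a in sys.argv[1:4]])
M=R.from_quat(s["ee_rot"]).as_matrix()
print(s["t"],s["ee_pos"].round(4),"units",(M.T@(t-s["ee_pos"])/.04).round(3),"xang",np.degrees(np.arctan2(M[1,0],M[0,0])).round(2),"zax",M[:,2].round(4),"F",s["ft_force"].round(2),s["width"])
E
python3 g.py 0.5347 -0.2254 0.1
python3 - <<'E'
from h import *
save("wrist","pics/w1.png",None,1.25)
E
```

```text
t: 1.4
ee_pos: [0.3692, 0.2485, 0.2451]
ee_rot: [0.1, 0.995, -0.0, -0.0]
ft_force: [0.4, 0.6, -0.3]
width: 0.003
gripper_force: 0.0
t: 2.65
ee_pos: [0.4683, -0.0638, 0.2449]
ee_rot: [0.1, 0.995, 0.0, -0.001]
ft_force: [-0.3, 0.2, -0.2]
width: 0.002
gripper_force: 0.0
2.65 [ 0.4683 -0.0638  0.2449] units [-2.435 -3.63   3.619] xang 168.53 zax [-1.2e-03  7.0e-04 -1.0e+00] F [-0.32  0.23 -0.16] 0.002067846359137909
```

View pics/w1.png

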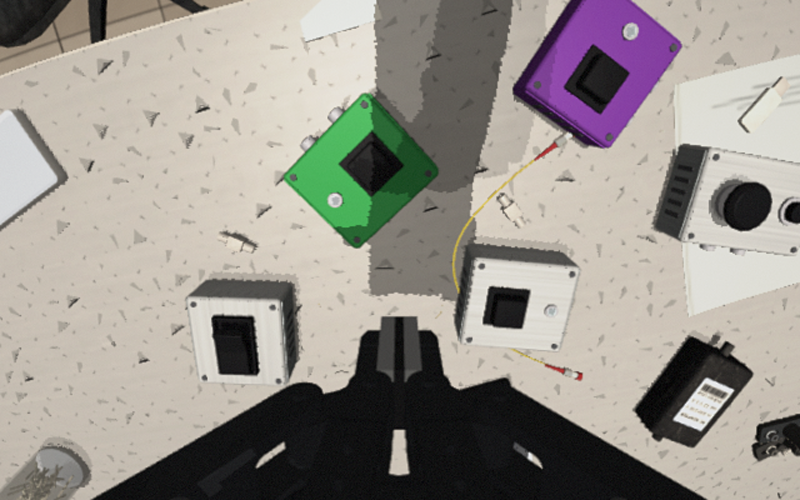

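The wrist view (800-px scale) shows the rocker at (236,345), the square key at (508,308), the mushroom at (747,205) and the fingers at (398,345). I'll cross-check the positions from this view.

Run:
```python
from h import *
np.set_printoptions(precision=4,suppress=True)
cp=ctrl.camera_params("wrist")
f=lambda p,z: ray2pt("wrist",((p[0]+.5)/1.25-.5,(p[1]+.5)/1.25-.5),z,cp)[:2]
for n,c in dict(sup=[(189,298),(282,297),(292,383),(200,383)],inter=[(475,259),(579,265),(562,351),(460,340)]).items():
    print(n,np.mean([f(p,.045) for p in c],0))
for n,p,z in [("key",(509,307),.062),("mush",(747,205),.071),("rock",(236,345),.054)]: print(n,f(p,z))
save("wrist","pics/w2.png",(140,220,250,320),5)
```

```text
sup [ 0.5522 -0.2258]
inter [0.5649 0.0228]
key [0.5554 0.0106]
mush [0.5036 0.2023]
rock [ 0.5497 -0.2257]
```

View pics/w2.png

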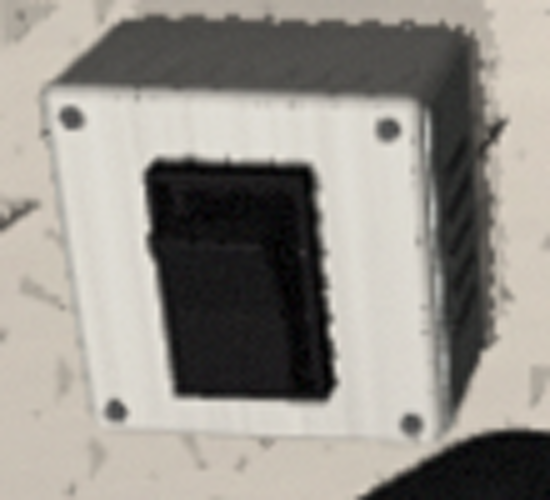

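```bash
python3 -m handwheel '{"dr":[[0,0,0],[0,0,0],[0,0,0],[0,0,0],[0,0,0],[0,0,0],[0,0,0],[0,0,0],[0,0,0],[0,0,0]],"translation":[[-0.6,-0.9,0],[-0.6,-0.9,0],[-0.6,-0.9,0],[-0.6,-0.9,0],[0,0,0.9],[0,0,0.9],[0,0,0.9],[0,0,0.8],[0,0,0],[0,0,0]],"gripper":[0,0,0,0,0,0,0,0,0,0]}'
python3 g.py 0.534 -0.224 0.1
python3 - <<'E'
from h import *
save("wrist","pics/w3.png",(170,130,470,330),2.6)
E
```

```text
t: 4.0
ee_pos: [0.5352, -0.224, 0.1065]
ee_rot: [0.099, 0.995, -0.0, 0.001]
ft_force: [-0.1, -0.8, -0.1]
width: 0.003
gripper_force: 0.0
4.0 [ 0.5352 -0.224   0.1065] units [ 0.029 -0.005  0.163] xang 168.61 zax [ 1.4e-03 -7.0e-04 -1.0e+00] F [-0.1  -0.76 -0.13] 0.002969950649310963
```

View pics/w3.png

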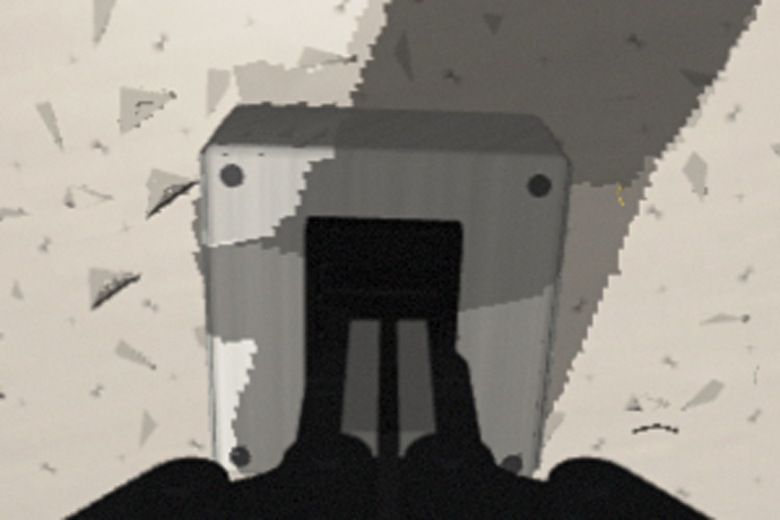

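The fingers at about (388,330) sit over the rocker (305–462, 217 and below). The deck's front corners are at (203,152) and (568,158). I'll compute the exact offset from those.

Run:
```python
from h import *
np.set_printoptions(precision=4,suppress=True)
cp=ctrl.camera_params("wrist")
f=lambda p,z: ray2pt("wrist",(170+(p[0]+.5)/2.6-.5,130+(p[1]+.5)/2.6-.5),z,cp)[:2]
a,b=f((203,152),.045),f((568,158),.045)
d=a-b;print(np.linalg.norm(d)); d/=np.linalg.norm(d)   # right->? 
n=np.array([-d[1],d[0]]); n*=np.sign(n[0])
print("yaw",np.arctan2(n[1],n[0]),"centre",(a+b)/2+.045*n)
r=(f((308,217),.047)+f((462,222),.047))/2; print("rocker front",r,"tip seen",f((350,320),.0925),f((427,320),.0925))
```

```text
0.08276206992233093
yaw -0.21551312172299486 centre [ 0.5549 -0.2301]
rocker front [ 0.5255 -0.2236] tip seen [ 0.5262 -0.23  ] [ 0.529  -0.2163]
```

```bash
python3 -m handwheel '{"dr":[[0,0,0],[0,0,0],[0,0,0],[0,0,0],[0,0,0],[0,0,0],[0,0,0]],"translation":[[0,0,0.3],[0,0,0.3],[0,0,0.1],[0,0,0.05],[0,0,0.05],[0,0,0],[0,0,0]],"gripper":[0,0,0,0,0,0,0]}'
```

```text
t: 4.92
ee_pos: [0.535, -0.2245, 0.0735]
ee_rot: [0.1, 0.995, -0.0, 0.001]
ft_force: [-0.2, -0.7, 0.1]
width: 0.009
gripper_force: 0.0
```

```bash
python3 -m handwheel '{"dr":[[0,0,0],[0,0,0],[0,0,0]],"translation":[[0,0,0.05],[0,0,0],[0,0,0]],"gripper":[0,0,0]}'; python3 -m handwheel '{"dr":[[0,0,0],[0,0,0],[0,0,0]],"translation":[[0,0,0.05],[0,0,0],[0,0,0]],"gripper":[0,0,0]}'
```

```text
t: 5.3
ee_pos: [0.5344, -0.2244, 0.0713]
ee_rot: [0.1, 0.995, -0.0, 0.0]
ft_force: [-0.4, -0.2, 0.8]
width: -0.0
gripper_force: 0.3
t: 5.68
ee_pos: [0.5344, -0.2245, 0.0709]
ee_rot: [0.1, 0.995, -0.0, 0.0]
ft_force: [-3.5, 1.4, 9.9]
width: -0.001
gripper_force: 5.2
```

It reached a firm stop with the tip at 57 mm and about 10 N. I'll lift and look.

```bash
python3 -m handwheel '{"dr":[[0,0,0],[0,0,0],[0,0,0],[0,0,0],[0,0,0],[0,0,0]],"translation":[[0,0,-0.5],[0,0,-0.7],[0.8,0,-0.9],[0.8,0,0],[0,0,0],[0,0,0]],"gripper":[0,0,0,0,0,0]}'
python3 g.py 0.56 0.0115 0.1
python3 - <<'E'
from h import *
save("wrist","pics/w4.png",(170,130,470,380),2.4)
E
```

```text
t: 6.42
ee_pos: [0.4721, -0.2118, 0.1533]
ee_rot: [0.1, 0.995, -0.0, 0.0]
ft_force: [-0.0, 0.2, 0.3]
width: 0.0
gripper_force: 0.0
6.425 [ 0.4721 -0.2118  0.1533] units [-1.044  5.908  1.332] xang 168.55 zax [ 1.e-03 -2.e-04 -1.e+00] F [-0.01  0.24  0.34] 0.0003663264154900788
```

View pics/w4.png

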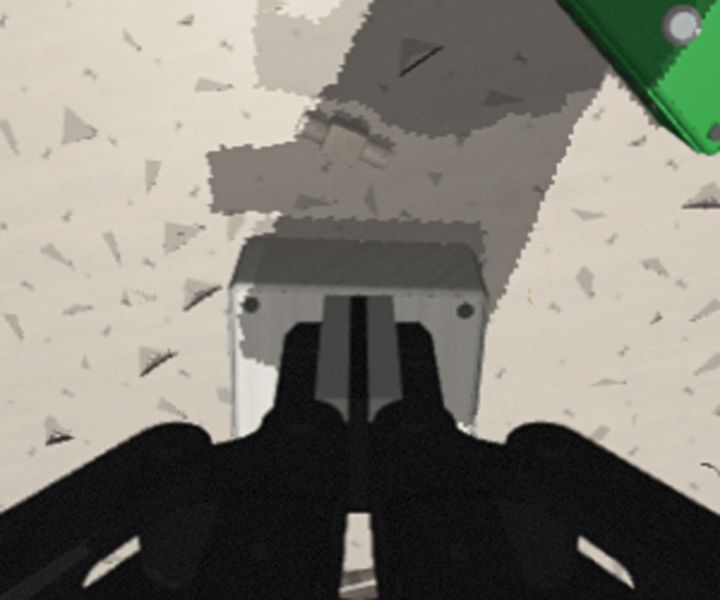

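The fingers hide the rocker in this view; the deck's front edge is at (230–485, 290). I'll go sideways and look from there.

```bash
python3 -m handwheel '{"dr":[[0,0,0],[0,0,0],[0,0,0],[0,0,0],[0,0,0],[0,0,0],[0,0,0]],"translation":[[0,0.8,-0.8],[0,0.8,-0.8],[0,0.8,-0.6],[0,0.8,0],[0,0.6,0],[0,0,0],[0,0,0]],"gripper":[0,0,0,0,0,0,0]}'
python3 g.py 0.56 0.0115 0.1
python3 - <<'E'
from h import *
save("wrist","pics/w5.png",(120,180,480,330),2.2)
E
```

```text
t: 7.35
ee_pos: [0.5022, -0.063, 0.241]
ee_rot: [0.1, 0.995, -0.0, -0.0]
ft_force: [0.9, -0.6, 1.2]
width: -0.003
gripper_force: 0.0
7.35 [ 0.5022 -0.063   0.241 ] units [-1.049  2.114  3.524] xang 168.57 zax [-4.e-04 -3.e-04 -1.e+00] F [ 0.91 -0.61  1.16] -0.002847927778968146
```

View pics/w5.png

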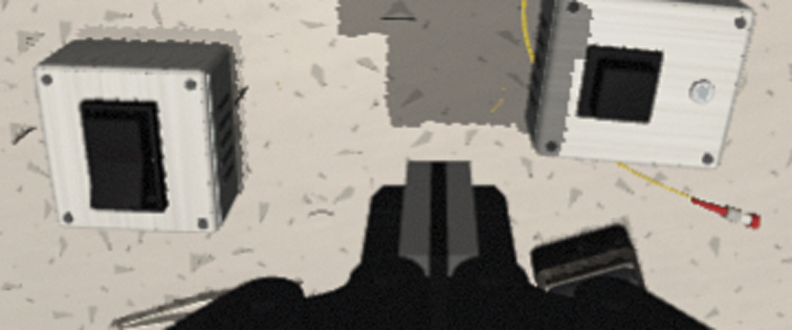

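The rocker's near half now lies level and its far end is raised (left unit, 83–165 × 100–212), so it is over. The square key is at about (626,86). Next, the key.

```bash
python3 -m handwheel '{"dr":[[0,0,0],[0,0,0],[0,0,0],[0,0,0],[0,0,0],[0,0,0],[0,0,0],[0,0,0],[0,0,0]],"translation":[[-0.4,0.7,0],[-0.4,0.7,0],[-0.3,0.69,0],[0,0,0.9],[0,0,0.9],[0,0,0.9],[0,0,0.9],[0,0,0],[0,0,0]],"gripper":[0,0,0,0,0,0,0,0,0]}'
python3 g.py 0.562 0.0103 0.068
```

```text
t: 8.52
ee_pos: [0.5624, 0.0099, 0.0984]
ee_rot: [0.1, 0.995, -0.0, 0.001]
ft_force: [0.1, 0.1, 0.0]
width: 0.002
gripper_force: 0.0
8.525 [0.5624 0.0099 0.0984] units [0.013 0.008 0.759] xang 168.5 zax [ 1.4e-03 -2.0e-04 -1.0e+00] F [0.1  0.08 0.04] 0.0019063056357461006
```

```bash
python3 -m handwheel '{"dr":[[0,0,0],[0,0,0],[0,0,0],[0,0,0],[0,0,0],[0,0,0]],"translation":[[0,0,0.3],[0,0,0.25],[0,0,0.1],[0,0,0.05],[0,0,0],[0,0,0]],"gripper":[0,0,0,0,0,0]}'; python3 -m handwheel '{"dr":[[0,0,0],[0,0,0],[0,0,0]],"translation":[[0,0,0.08],[0,0,0],[0,0,0]],"gripper":[0,0,0]}'
```

```text
t: 9.28
ee_pos: [0.5614, 0.0106, 0.0693]
ee_rot: [0.1, 0.995, 0.0, -0.0]
ft_force: [0.3, 0.9, 0.8]
width: -0.002
gripper_force: 0.2
t: 9.65
ee_pos: [0.5615, 0.0106, 0.0679]
ee_rot: [0.1, 0.995, -0.0, 0.0]
ft_force: [-4.3, 0.8, 12.3]
width: -0.006
gripper_force: 6.3
```

Firm stop with the tip at 54 mm and 12 N, so the key is fully down. Now lift and move over the mushroom.

```bash
python3 -m handwheel '{"dr":[[0,0,0],[0,0,0],[0,0,0],[0,0,0],[0,0,0],[0,0,0],[0,0,0],[0,0,0],[0,0,0],[0,0,0]],"translation":[[0,0,-0.5],[0,0,-0.7],[0,0,-0.8],[0.4,0.8,0],[0.4,0.8,0],[0.4,0.8,0],[0.4,0.8,0],[0.4,0.8,0],[0.3,0.49,0],[0,0,0]],"gripper":[0,0,0,0,0,0,0,0,0,0]}'
python3 -m handwheel '{"dr":[[0,0,0]],"translation":[[0,0,0]],"gripper":[0]}'
python3 g.py 0.507 0.205 0.077
python3 - <<'E'
from h import *
save("wrist","pics/w6.png",(120,80,540,330),1.9)
E
```

```text
t: 10.9
ee_pos: [0.5059, 0.2059, 0.1457]
ee_rot: [0.098, 0.995, -0.0, -0.001]
ft_force: [-0.5, -0.4, -1.3]
width: 0.004
gripper_force: 0.0
t: 11.02
ee_pos: [0.5069, 0.2044, 0.1459]
ee_rot: [0.1, 0.995, -0.0, -0.0]
ft_force: [0.2, 0.9, -0.9]
width: 0.0
gripper_force: 0.0
11.025 [0.5069 0.2044 0.1459] units [-1.000e-03  1.600e-02  1.722e+00] xang 168.55 zax [-3.e-04 -6.e-04 -1.e+00] F [ 0.23  0.9  -0.88] 0.00010102411642084051
```

View pics/w6.png

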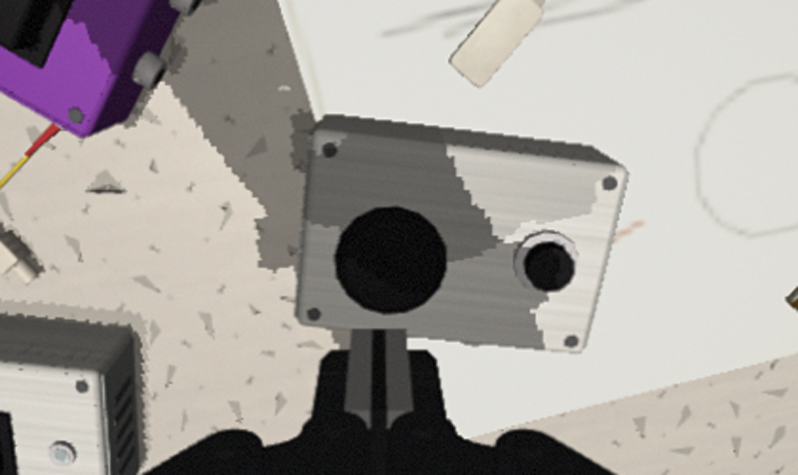

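The mushroom (391,260) and the small button (549,265) are both clear.

```bash
python3 - <<'E'
from h import *
print(ray2pt("wrist",(120+391.5/1.9-.5,80+260.5/1.9-.5),.071))
E
python3 -m handwheel '{"dr":[[0,0,0],[0,0,0],[0,0,0],[0,0,0]],"translation":[[0,0,0.7],[0,0,0.5],[0,0,0],[0,0,0]],"gripper":[0,0,0,0]}'
```

```text
[0.50491764 0.20850088 0.071     ]
t: 11.58
ee_pos: [0.5077, 0.2044, 0.0988]
ee_rot: [0.1, 0.995, 0.0, 0.0]
ft_force: [0.6, 0.7, 0.6]
width: 0.002
gripper_force: 0.0
```

```bash
python3 -m handwheel '{"dr":[[0,0,0],[0,0,0],[0,0,0],[0,0,0],[0,0,0],[0,0,0]],"translation":[[0.05,0.04,0.2],[0,0,0.15],[0,0,0.1],[0,0,0.06],[0,0,0],[0,0,0]],"gripper":[0,0,0,0,0,0]}'; python3 -m handwheel '{"dr":[[0,0,0],[0,0,0],[0,0,0]],"translation":[[0,0,0.08],[0,0,0],[0,0,0]],"gripper":[0,0,0]}'
```

```text
t: 12.32
ee_pos: [0.5056, 0.207, 0.0781]
ee_rot: [0.1, 0.995, 0.0, 0.0]
ft_force: [-1.3, -0.5, 4.6]
width: -0.004
gripper_force: 2.1
t: 12.7
ee_pos: [0.5058, 0.2071, 0.0765]
ee_rot: [0.1, 0.995, 0.0, 0.001]
ft_force: [-4.4, -0.9, 14.2]
width: 0.001
gripper_force: 7.5
```

Fully in: the tip is at 62.5 mm with 14 N against the stop. I'll lift off and go to a viewpoint that shows everything.

```bash
python3 -m handwheel '{"dr":[[0,0,0],[0,0,0],[0,0,0],[0,0,0],[0,0,0],[0,0,0],[0,0,0],[0,0,0],[0,0,0]],"translation":[[0,0,-0.4],[0,0,-0.8],[0,0,-0.9],[0,-0.6,-0.9],[0,-0.9,-0.9],[0.2,-0.9,0],[0.2,-0.5,0],[0,0,0],[0,0,0]],"gripper":[0,0,0,0,0,0,0,0,0]}'
python3 - <<'E'
from h import *
save("wrist","pics/w7.png",None,1.25)
E
```

```text
t: 13.82
ee_pos: [0.4664, 0.0967, 0.2299]
ee_rot: [0.1, 0.995, 0.0, -0.0]
ft_force: [-0.8, 0.1, -0.2]
width: 0.002
gripper_force: 0.0
```

View pics/w7.png

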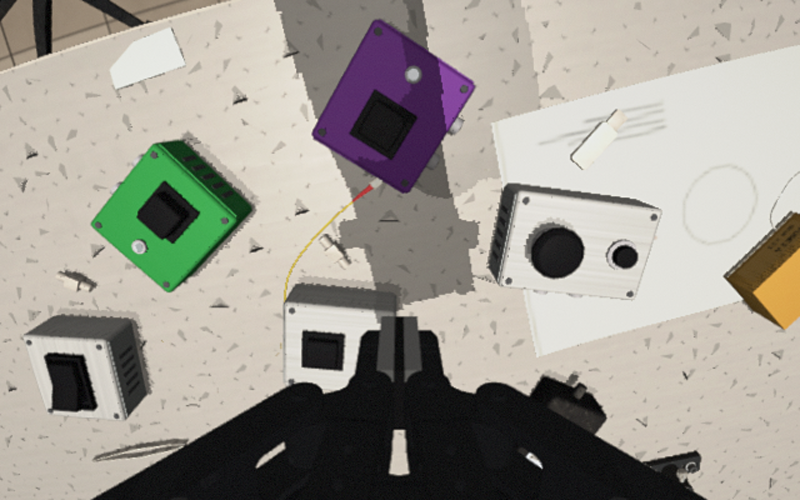

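The rocker (70,383) is tipped over, the key (322,350) is low in its frame, the mushroom (557,252) is back up, and nothing else has been disturbed. Handing in.

```bash
python3 -c "
from bench import ctrl
print(ctrl.finish_job())"
```

```text
the job is handed in; nothing more can be done
None
```

The job is handed in: rocker tipped over, square key fully down, mushroom pressed to its stop and back up, in that order, in about 14 s; the last picture shows nothing else disturbed.

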